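Clear the panel machine's catch tray into the tote

ROBOT

A 6-joint arm with a two-finger parallel gripper is mounted at the origin on the work surface. World frame = base frame: x ahead of the robot, y to its left, z up, the work surface at z = 0. Lengths are in m, angles in rad, forces in N, time in s.
With the tool pointing down it reaches from about 0.25 to 0.8 m from the base axis. Payload 3.9 kg.
Tool frame: the origin (TCP) lies midway between the tips of the shut fingers; the grasp point (between the pads) lies 19 mm behind it; z points along the fingers, y is the line along which they close (so a half turn about z gives the same grasp; the last joint's range is limited). The gripper opens to 85 mm and grips with 20 to 120 N. Pads are 22 mm wide; open, the fingers measure 114 mm over their backs; the gripper's body (76 mm by 85 mm) begins 54 mm behind the grasp point. The pads swing forward as they close: fully open they stand 13 mm farther back than shut.
Start: joints at [-1.109, 0.26, -0.138, 1.173, 0, 1.571], TCP at [0.234, -0.47, 0.231] pointing down, gripper open.
Joint ranges: [-2.78, 2.78], [-0.83, 1.72], [-1.28, 1.37], [-1.9, 2.12], [-1.57, 1.48], [-3.14, 3.14]. Speed limits (rad/s): [2.57, 2.57, 3.14, 3.14, 3.14, 3.14].

INTERFACE

Orientations are given as a unit quaternion [w, x, y, z].
In Python, from plant import get_obs, read_camera, camera_params, finish_job gives the robot as it stands.
- The arm moves only by the tool drive_tool, never from a script. Its argument "increments" is a list of rows, each a list of 4 numbers: the shift along the tool's x, y, z in mm, then the turn about the tool's z in rad. A call has 1 to 12 rows; each row is the pose to reach, as a shift and turn from the pose commanded when the call began, along the tool's axes at that moment; what a row does not reach only later rows make up. A row lasts 1/12 s, in which the tool goes at most 41.7 mm and 7.16 degrees, less where a joint would pass 70% of its speed; a pose out of reach is approached as far as the arm can. A call with a gripper value outside its range is refused whole. "gripper" is the opening, from 0 (shut) to 1 (fully open), set as the call begins (left out, the last holds). The fingers move at their own pace and stop on an object; "newtons" is the grip in N (left out, the last holds). Time passes only in rows, so rows that repeat a pose let the fingers close. It gives the time, the measured TCP pose, the force, the opening and the grip force at its end, in the units of the state.
- get_obs(): the state, without advancing time (a new reading comes with each control period).
- read_camera(name): name is "side" or "top" or "wrist"; returns the picture (384x512x3 uint8, blue, green, red); there is no depth.
- camera_params(name): a dict with "fx", "fy", "cx", "cy" (pixels), "dist" ([k1, k2, p1, p2, k3] as OpenCV has them; the pictures are not rectified), "R" (3x3) and "t" (3): a world point X has camera coordinates R X + t. Camera axes: x right, y down, z forward; pixel columns grow to the right and rows downward; lengths in m; the calibration is good to about 2 mm. A picture is of the moment at which its call begins: read the wrist's pose just before it. camera_params takes no time and is no camera call; for the wrist camera it gives the pose at the moment of the call.
- finish_job(): hands the job in; it is judged then, once.
The state is a dict: "time": time; "joint_pos": joint angles; "qd": joint speeds; "joint_efforts": joint torques, N m; "ee_pos": TCP position; "tool_rot": TCP orientation; "wrist_force": force on the tool from outside, world axes, zero at the start; "ft_torque": the same for the moment, N m; "grip_width": finger opening in m; "finger_force": force on a finger pad.
Only numpy, scipy, OpenCV 4.12 (cv2) and the standard library are available. Lean on these libraries where they do the work, as an engineer would, in place of code of your own. Each camera call takes 0.05 s, during which the arm holds its last target. There are 200 camera calls.

TASK

Slide the empty blue tote squarely and centrally up against the pedestal at the open end of the machine's catch tray, tucked under the lip. Then, with light pressure, slide the two finished wooden panels along the tray and over the lip so that both end up lying inside the tote, flat on its floor or one on the other, none left hanging on the lip or a rim, and leave the tote there. Do not lift the panels out or press hard on them, and leave everything else on the table where it stands.

Things in the scene. Friction and masses are not known exactly. Their poses are not given: they have to be found in the camera images.
- tray: fixed catch tray; origin on the table under its middle. Channel along its y, open on top and at the +y end. Floor 50 mm above the table, channel x -52 to +52, y -125 to +125; two side walls and the wall at the closed -y end: 8 mm thick, tops at 75 mm. White machine housing beyond the closed end: x -80 to +240, y -440 to -200, 182 mm tall, joined by a chute under 100 mm tall
- tray_lip (a point): middle of the floor's open +y edge (the lip), on the floor surface, 50 mm above the table; axes as the tray. The 6 mm thick lip overhangs the pedestal by 12 mm, its underside is at 44 mm
- tray_dock (a point): at table height in the middle of the pedestal's upright +y face, 12 mm short of the lip; the tote's near end belongs flush against this face, centred in x; axes as the tray
- tray_closed_end (a point): middle of the inner face of the wall at the closed -y end, at floor height; axes as the tray
- tote: loose blue open-topped tote, 160 (x) x 200 (y) x 38 mm tall, walls and floor 8 mm thick, 0.4 kg, on the table; origin in the middle of its underside; its -y end faces the tray
- tote_near_end (a point): middle of the lower outer edge of the tote's -y end wall, at table height; axes as the tote
- tote_far_rim (a point): middle of the top of the tote's +y end wall (8 mm thick), 38 mm above the table; axes as the tote
- panel_a: finished loose wooden panel with a dark border line, 92 (x) x 110 (y) x 12 mm thick, about 0.09 kg, lying flat on the tray floor at the closed end of the tray, all but touching the end wall; origin in the middle of its underside; too wide for the gripper to span
- panel_a_center (a point): centre of the solid of panel_a, 6 mm above its underside; axes as the panel
- panel_b: finished loose wooden panel with a dark border line, 92 (x) x 110 (y) x 12 mm thick, about 0.09 kg, lying flat on the tray floor next to panel_a, towards the lip, only a few mm away from it; origin in the middle of its underside; too wide for the gripper to span
- panel_b_center (a point): centre of the solid of panel_b, 6 mm above its underside; axes as the panel
- block_a: bystander: wooden cube, 45 mm, with a hole through it, on the table in front of the tray
- block_b: bystander: wooden cube, 45 mm, with a hole through it, on the table behind the tote
- bracket: bystander: standing dark steel angle bracket, 110 mm tall, foot 70 x 50 mm
- glue: bystander: white glue bottle, diameter 60, 160 mm tall
- dish: bystander: dark steel bowl, diameter 110, 45 mm tall
- bar: bystander: dark flat steel bar 200 x 25 x 8 mm, lying on top of the machine housing
- brush: bystander: brush lying on the table
- tape: bystander: yellow roll, diameter 90, 20 mm tall
Not all that is in view belongs to the job. Leave any grey look-alike of the panel_b alone. What is shaped like the panel_a but green is not meant.

How it is judged:
By the outcome, as a careful person would: the job done as asked, in the order asked, and still so for the second after the job is handed in, with the robot touching nothing.
It also fails if it takes over 72 s, if anything falls off the work surface, if the arm or the gripper's body presses on something with over 40 N, if the wrist force passes 120 N, or if a joint passes its speed limit or range.

## Working session

There is one attempt and no reset: what is moved stays moved. The work goes in short steps, Python scripts to look and compute and a tool call to move; the robot and the scene stay as the last step left them, time stands still between calls to the robot, and variables do not carry over. Pictures are saved under pics/ and viewed, at most 10 in all, crops included, and the job is handed in when it is done.

Besides the shell and the picture viewer there is one more tool, called after "Emit:" in YAML: its name, and indented under it one key for each argument. drive_tool: Moves the arm, as the interface text tells. Its arguments: {"type":"object","properties":{"increments":{"type":"array","items":{"type":"array","items":{"type":"number"}}},"gripper":{"type":"number"},"newtons":{"type":"number"}},"required":["increments"]}

```bash
mkdir -p pics; python3 - <<'E'
from plant import *
import cv2
for n in("top","side"):
    cv2.imwrite(f"pics/{n}0.png",read_camera(n))
    p=camera_params(n);print(n,p)
o=get_obs();print(o["time"],o["ee_pos"],o["tool_rot"],o["wrist_force"])
E
```

```text
top {'fx': 372.60532532969967, 'fy': 372.60532532969967, 'cx': 255.02966175748227, 'cy': 187.58417413614293, 'dist': array([0.01176579, 0.        , 0.        , 0.        , 0.        ]), 'R': array([[-0.15270522, -0.98825338, -0.00603147],
       [-0.96211734,  0.15005591, -0.22762568],
       [ 0.22585691, -0.02895665, -0.97373003]]), 't': array([0.06766699, 0.52129514, 1.12294276])}
side {'fx': 368.2051528110752, 'fy': 368.2051528110752, 'cx': 253.20423794961619, 'cy': 191.57766457707638, 'dist': array([-0.01678091,  0.        ,  0.        ,  0.        ,  0.        ]), 'R': array([[ 0.99889323, -0.04489907,  0.01401393],
       [-0.01973229, -0.67048293, -0.74166251],
       [ 0.04269606,  0.74056513, -0.67062682]]), 't': array([-0.50272199,  0.08755623,  1.2873984 ])}
0.1 [ 0.23365171 -0.46943925  0.23055669] [-8.61819000e-04  9.73455939e-01  2.28872790e-01 -1.95410673e-04] [ 0.32566165  0.04327746 -0.28454797]
```

View pics/top0.png

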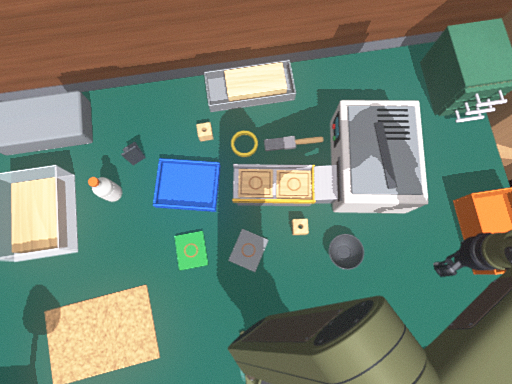

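View pics/side0.png

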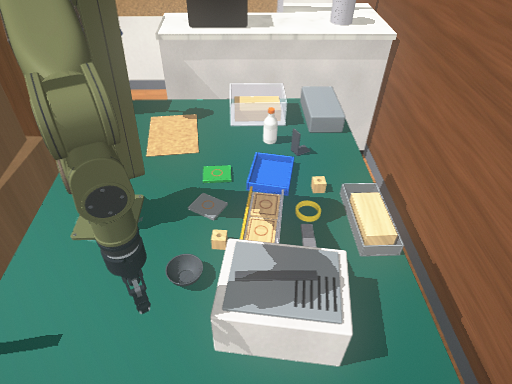

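The top view shows the blue tote at about (187,185), and the tray from (233,185) to (316,183) with its open end to the left. Panel b is at about (256,184) and panel a at about (294,184). The housing is on the right. I'll zoom in for corners.

```bash
python3 - <<'E'
import cv2
a=cv2.imread("pics/top0.png")[145:220,145:345]
cv2.imwrite("pics/c1.png",cv2.resize(a,None,fx=4,fy=4,interpolation=cv2.INTER_CUBIC))
a=cv2.imread("pics/side0.png")[145:255,190:340]
cv2.imwrite("pics/c2.png",cv2.resize(a,None,fx=5,fy=5,interpolation=cv2.INTER_CUBIC))
E
```

```text
(no output)
```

View pics/c1.png

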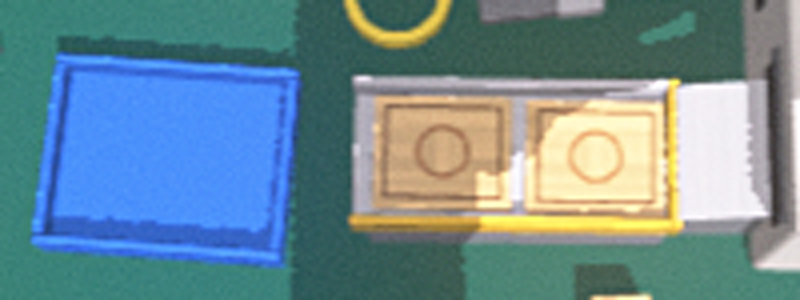

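View pics/c2.png

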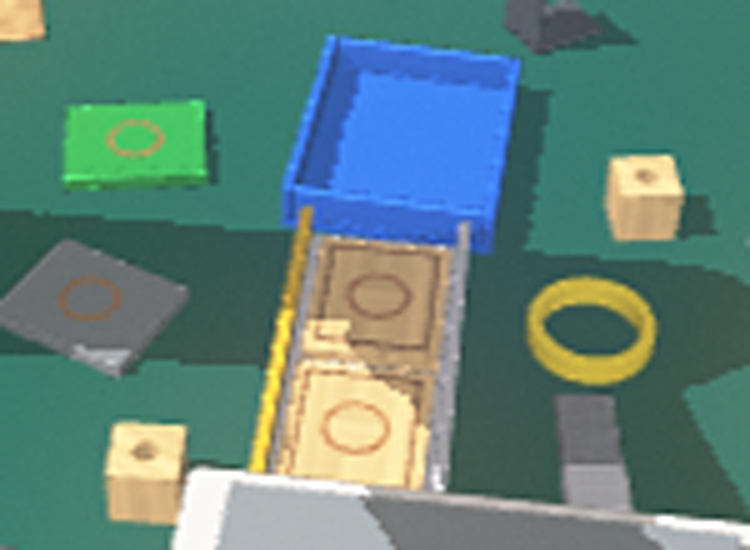

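The crops show the tote rim corners (c1: (58,53), (298,70), (280,265), (35,245)), the tray wall-top outer corners (354,77), (678,80), (680,229), (350,229), and both panels square in the channel. Next I fit poses to these corners.

```bash
cat > h.py <<'E'
from plant import *
import numpy as np, cv2
from scipy.optimize import least_squares
def proj(n,X):
    p=camera_params(n);K=np.array([[p["fx"],0,p["cx"]],[0,p["fy"],p["cy"]],[0,0,1]])
    return cv2.projectPoints(np.float64(X),cv2.Rodrigues(p["R"])[0],p["t"],K,p["dist"])[0][:,0]
def place(q,L):
    c,s=np.cos(q[2]),np.sin(q[2]);L=np.float64(L)
    return np.c_[q[0]+c*L[:,0]-s*L[:,1],q[1]+s*L[:,0]+c*L[:,1],L[:,2]]
def fit(obs,g):  # obs: list of (cam, local pts, pixels)
    f=lambda q:np.concatenate([(proj(n,place(q,L))-np.array(P)).ravel() for n,L,P in obs])
    r=least_squares(f,g,x_scale=[.01,.01,.01]);return r.x,np.abs(r.fun).max(),r.fun.round(1)
def crop(P,s,u0,v0): return (np.float64(P)+.5)/s-.5+[u0,v0]
def rect(x0,x1,y0,y1,z): return [[x1,y1,z],[x1,y0,z],[x0,y0,z],[x0,y1,z]]
E
python3 - <<'E'
from h import *
t=lambda P:crop(P,4,145,145)
s=lambda P:crop(P,5,190,145)
g=[.5,0,0]
tote=rect(-.08,.08,-.1,.1,.038)
print("tote",*fit([("top",tote,t([(58,53),(298,70),(280,265),(35,245)])) ],g))
print("tote s",*fit([("side",tote,s([(521,60),(494,215),(288,187),(330,37)])) ],g))
tr=rect(-.06,.06,-.133,.125,.075)
print("tray",*fit([("top",tr,t([(354,77),(678,80),(680,229),(350,229)]))],g))
print("tray s",*fit([("side",[[.06,.125,.075],[-.06,.125,.075]],s([(468,222),(303,207)]))],g))
pn=rect(-.046,.046,-.055,.055,.062)
print("b",*fit([("top",pn,t([(376,95),(511,97),(513,211),(372,208)]))],g))
print("a",*fit([("top",pn,t([(527,100),(668,100),(668,216),(527,211)]))],g))
b=rect(-.0225,.0225,-.0225,.0225,.045)
for n,pt in(("block_a",(300,220)),("block_b",(204,125))):
    f=lambda q:(proj("top",[[q[0],q[1],.045]])[0]-pt)
    print(n,least_squares(f,[.5,0]).x)
E
```

```text
tote [ 0.57731491  0.2039767  -0.22593027] 0.700747316501662 [ 0.1  0.4  0.4  0.2  0.2 -0.6 -0.7 -0. ]
tote s [ 0.5827654   0.20502903 -0.22254561] 0.870254224404448 [ 0.4 -0.6  0.6  0.3 -0.9  0.5 -0.1 -0.5]
tray [ 0.52892898 -0.06827284 -0.16155285] 0.5654402005827137 [-0.3  0.4 -0.1  0.2  0.5  0.  -0.1 -0.6]
tray s [ 0.53116906 -0.07024329 -0.16810943] 0.414980336774903 [ 0.4  0.  -0.4 -0.1]
b [ 0.54074646 -0.01655953 -0.16861029] 0.3577818880149266 [-0.2  0.2  0.4  0.1 -0.3 -0.3  0.1 -0. ]
a [ 0.51859041 -0.1372539  -0.17509171] 0.4695491059202368 [ 0.4 -0.2 -0.5  0.5 -0.1 -0.4  0.2  0.2]
block_a [ 0.40357151 -0.13753353]
block_b [0.76822078 0.12249565]
```

Emit:
drive_tool:
  increments:
    - [0,0,-40,0]
    - [30,-20,-70,0]
    - [65,-40,-100,0]
    - [100,-60,-100,0]
    - [135,-80,-100,0]
    - [170,-101,-100,0]
    - [205,-122,-100,0]
    - [240,-142,-100,0]
    - [275,-163,-100,0]
    - [310,-184,-100,0]
    - [345,-205,-100,0]
    - [380,-225,-100,0]
  gripper: 1

```text
time: 1.1
ee_pos: [0.4731, -0.0988, 0.3311]
tool_rot: [-0.0, 0.973, 0.229, -0.0]
wrist_force: [1.1, -0.9, -0.6]
grip_width: 0.0855
finger_force: 0.0
```

```bash
python3 -c "
from plant import *
o=get_obs();print(o['joint_pos'],o['ee_pos'],o['tool_rot'],o['time'])"
```

```text
[-2.05725520e-01  1.64630113e-01 -4.75940010e-03  1.40188041e+00
 -1.76139031e-04  2.47388351e+00] [ 0.47312068 -0.09878744  0.33110982] [-2.03551989e-05  9.73439769e-01  2.28943120e-01 -2.51826336e-04] 1.1
```

Emit:
drive_tool:
  increments:
    - [20,-15,0,-0.12]
    - [40,-29,0,-0.24]
    - [60,-43,0,-0.36]
    - [80,-57,0,-0.48]
    - [100,-71,0,-0.6]
    - [120,-85,0,-0.72]
    - [138,-98,0,-0.84]
    - [138,-98,0,-0.96]
    - [138,-98,0,-1.08]
    - [138,-98,0,-1.2]
    - [138,-98,0,-1.32]
    - [138,-98,0,-1.44]

```text
time: 2.1
ee_pos: [0.5524, 0.0485, 0.3307]
tool_rot: [-0.001, 0.578, 0.816, -0.0]
wrist_force: [0.7, 0.2, -0.8]
grip_width: 0.0854
finger_force: 0.0
```

Emit:
drive_tool:
  increments:
    - [0,0,0,-0.12]
    - [0,0,0,-0.24]
    - [0,0,0,-0.36]
    - [0,0,0,-0.48]
    - [0,0,0,-0.6]
    - [0,0,0,-0.72]
    - [0,0,0,-0.84]
    - [0,0,0,-0.96]
    - [0,0,0,-1.015]
    - [0,0,0,-1.015]
    - [0,0,0,-1.015]

```text
time: 3.02
ee_pos: [0.5524, 0.0484, 0.3309]
tool_rot: [-0.0, 0.113, 0.994, -0.0]
wrist_force: [-0.9, -0.0, -0.1]
grip_width: 0.0853
finger_force: 0.0
```

```bash
python3 - <<'E'
from h import *
o=get_obs();print(o["time"],o["ee_pos"],o["tool_rot"],o["joint_pos"])
p=camera_params("wrist");print({k:(v.round(3).tolist() if hasattr(v,'round') else v) for k,v in p.items()}, -p["R"].T@p["t"])
np.save("w1.npy",p,allow_pickle=True)
cv2.imwrite("pics/w1.png",read_camera("wrist"))
cv2.imwrite("pics/w1b.png",cv2.resize(cv2.imread("pics/w1.png"),(768,576),interpolation=cv2.INTER_CUBIC))
E
```

```text
3.0167 [0.55244484 0.04836583 0.3308986 ] [-4.66166940e-04  1.12949562e-01  9.93600610e-01 -8.79662597e-05] [8.73183768e-02 2.94286150e-01 1.67151830e-01 1.44461070e+00
 1.32839280e-05 3.13700621e-01]
{'fx': 279.6756407725953, 'fy': 279.6756407725953, 'cx': 249.36798489114614, 'cy': 194.49075761468538, 'dist': [0.0, 0.0, 0.0, 0.0, 0.0], 'R': [[0.225, 0.974, -0.0], [0.929, -0.214, 0.301], [0.293, -0.068, -0.954]], 't': [-0.172, -0.573, 0.316]} [0.4787201  0.06607544 0.47406351]
```

View pics/w1b.png

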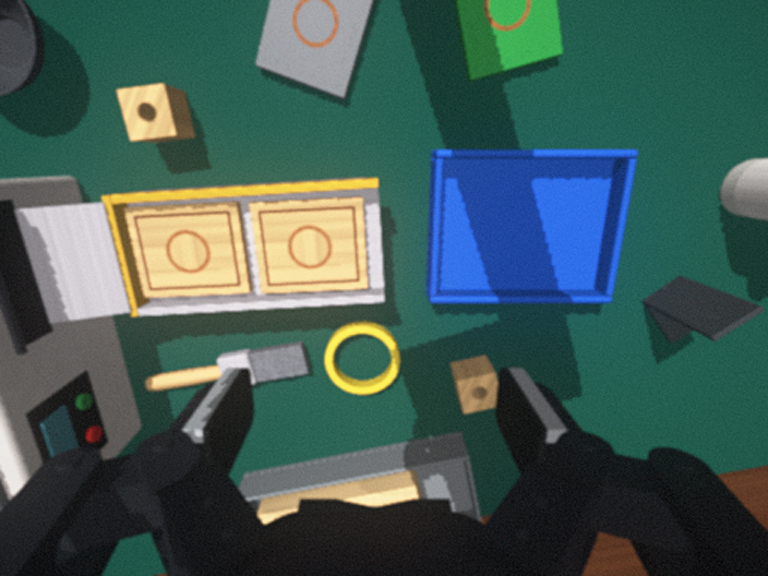

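The wrist view (×1.5) shows the tote rim at (432,151)–(612,301), the tray wall tops at (103,196), (379,178), (385,303), (133,317), panel b at (308,246) and panel a at (188,251). I'll refit combining the cameras.

```bash
python3 - <<'E'
from h import *
t=lambda P:crop(P,4,145,145)
s=lambda P:crop(P,5,190,145)
w=lambda P:crop(P,1.5,0,0)
g=[.5,0,0]
R=rect(-.08,.08,-.1,.1,.038); TR=rect(-.06,.06,-.133,.125,.075); pn=rect(-.046,.046,-.055,.055,.062)
W={"tote":(R,w([(612,301),(430,302),(432,151),(638,151)]),t([(58,53),(298,70),(280,265),(35,245)])),
"tray":(TR,w([(385,303),(133,317),(103,196),(379,178)]),t([(354,77),(678,80),(680,229),(350,229)])),
"b":(pn,w([(368,290),(257,294),(249,204),(363,197)]),t([(376,95),(511,97),(513,211),(372,208)])),
"a":(pn,w([(250,294),(139,299),(126,210),(240,203)]),t([(527,100),(668,100),(668,216),(527,211)]))}
q={}
for k,(L,pw,pt) in W.items():
    r=fit([("wrist",L,pw)],g);print(k,"w",*r)
    q[k]=fit([("wrist",L,pw),("top",L,pt)],g)[0];print(k,"both",q[k])
T=q["tray"];c,s_=np.cos(T[2]),np.sin(T[2]);M=np.array([[c,-s_],[s_,c]])
for k in q: print(k,"in tray",M.T@(q[k][:2]-T[:2])*1000,q[k][2]-T[2])
E
```

```text
tote w [ 0.58325559  0.20573756 -0.21748782] 1.6345125720424818 [-0.5  1.  -0.6  1.3  1.4 -0.3 -0.4 -1.6]
tote both [ 0.58216808  0.20535551 -0.21907381]
tray w [ 0.53462876 -0.06652934 -0.16601848] 0.6671205202172814 [ 0.7 -0.6 -0.3 -0.2 -0.4  0.2  0.1  0.6]
tray both [ 0.53371714 -0.06680008 -0.1651874 ]
b w [ 0.54568352 -0.01584816 -0.18792367] 1.9547098486362984 [-1.  -0.2  2.  -0.2 -0.4 -0.7 -0.5  1. ]
b both [ 0.54484268 -0.01595037 -0.18457396]
a w [ 0.52376969 -0.13461275 -0.19971147] 2.758225544701503 [-0.6  0.8  2.8 -0.7 -0.8 -1.4 -1.3  1.2]
a both [ 0.52293339 -0.13504923 -0.19539165]
tote in tray [  3.03891352 276.41802204] -0.05388641289013393
tray in tray [0. 0.] 0.0
b in tray [ 2.61251469 51.98697408] -0.019386559547678678
a in tray [  0.58574349 -69.09336088] -0.03020425041233532
```

Emit:
drive_tool:
  increments:
    - [2,37,0,-0.007]
    - [4,74,0,-0.007]
    - [6,111,0,-0.007]
    - [7,148,0,-0.007]
    - [7,185,0,-0.007]
    - [7,222,0,-0.007]
    - [7,250,20,-0.007]
    - [7,256,58,-0.007]
    - [7,256,96,-0.007]
    - [7,256,134,-0.007]
    - [7,256,172,-0.007]
    - [7,256,210,-0.007]
  gripper: 0.5

```text
time: 4.07
ee_pos: [0.6025, 0.2996, 0.1195]
tool_rot: [0.0, 0.109, 0.994, -0.0]
wrist_force: [0.7, -0.3, -1.1]
grip_width: 0.0426
finger_force: 0.0
```

```bash
python3 - <<'E'
from h import *
o=get_obs();print(o["time"],o["ee_pos"],o["tool_rot"],o["grip_width"])
a=read_camera("wrist");cv2.imwrite("pics/w2.png",a)
E
```

```text
4.0667 [0.60253835 0.2996128  0.11946237] [ 3.16203261e-05  1.09080739e-01  9.94032892e-01 -8.36904592e-06] 0.042626168898938624
```

View pics/w2.png

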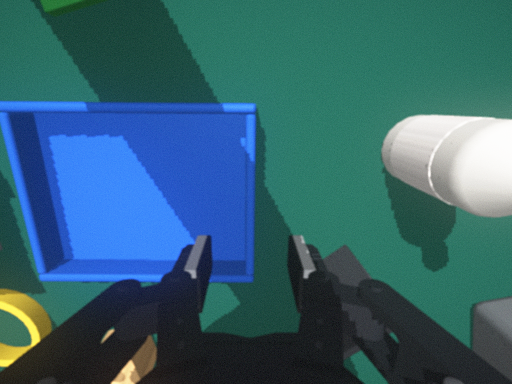

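```bash
python3 - <<'E'
from h import *
print(proj("wrist",[[.6025,.2996,.038],[.6035,.299,.038]]))
def inv(n,p,z): return least_squares(lambda q:proj(n,[[q[0],q[1],z]])[0]-p,[.6,.3]).x.round(3)
a=cv2.imread("pics/side0.png")[120:170,255:335];b=cv2.imread("pics/top0.png")[130:215,80:160]
cv2.imwrite("pics/c3.png",np.hstack([cv2.resize(a,(400,250),interpolation=2),cv2.resize(b[:50],(400,250),interpolation=2)]))
print("rim",inv("wrist",[250,190],.038),inv("wrist",[256,105],.038),inv("wrist",[253,281],.038))
E
```

```text
[[253.97565111 209.87081135]
 [253.5215685  211.13459487]]
rim [0.585 0.3  ] [0.523 0.319] [0.668 0.284]
```

View pics/c3.png

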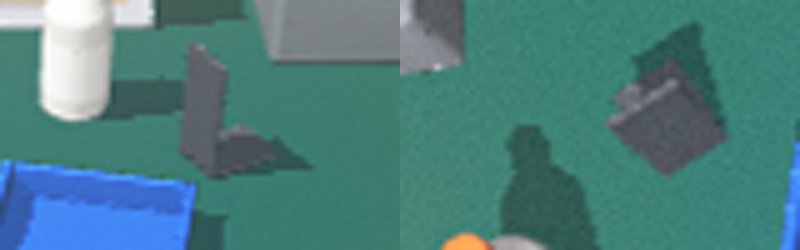

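```bash
python3 - <<'E'
from h import *
def inv(n,p,z): return least_squares(lambda q:proj(n,[[q[0],q[1],z]])[0]-p,[.6,.3]).x.round(3)
for p in((183,150),(213,178),(275,150)): print("foot",inv("side",crop([p],5,255,120)[0],0))
for p in((190,45),(225,68)): print("top",inv("side",crop([p],5,255,120)[0],.11))
for p in((608,120),(683,80),(668,178),(725,135)): print("t110/0",inv("top",crop([(p[0]-400,p[1])],5,80,130)[0],.11),inv("top",crop([(p[0]-400,p[1])],5,80,130)[0],0))
E
```

```text
foot [0.686 0.383]
foot [0.707 0.341]
foot [0.766 0.381]
top [0.682 0.377]
top [0.706 0.342]
t110/0 [0.685 0.383] [0.728 0.419]
t110/0 [0.704 0.334] [0.749 0.366]
t110/0 [0.642 0.349] [0.68  0.382]
t110/0 [0.664 0.312] [0.705 0.341]
```

The tote's rim lies under the fingers at column ~250, and the bracket is about 60 mm clear. I'll descend and grip.

Emit:
drive_tool:
  increments:
    - [0,-1,35,0]
    - [0,-1,70,0]
    - [0,-1,90,0]
    - [0,-1,100,0]
    - [0,-1,103,0]
    - [0,-1,103,0]

```text
time: 4.62
ee_pos: [0.6031, 0.2987, 0.0188]
tool_rot: [0.0, 0.109, 0.994, 0.0]
wrist_force: [0.5, -0.5, -0.5]
grip_width: 0.0427
finger_force: 0.0
```

Emit:
drive_tool:
  increments:
    - [0,0,0,0]
    - [0,0,0,0]
    - [0,0,0,0]
    - [0,0,0,0]
    - [0,0,0,0]
    - [0,0,0,0]
    - [0,0,0,0]
  gripper: 0
  newtons: 25

```text
time: 5.2
ee_pos: [0.6041, 0.2994, 0.0205]
tool_rot: [0.002, 0.109, 0.994, 0.001]
wrist_force: [0.2, 0.5, 6.4]
grip_width: 0.0071
finger_force: 27.4
```

Emit:
drive_tool:
  increments:
    - [0,0,-2,0]
    - [0,0,-2,0]
    - [1,-6,-2,-0.006]
    - [1,-12,-2,-0.012]
    - [2,-18,-2,-0.018]
    - [3,-24,-2,-0.024]
    - [3,-30,-2,-0.03]
    - [4,-36,-2,-0.036]
    - [4,-42,-2,-0.042]
    - [5,-48,-2,-0.048]
    - [6,-54,-2,-0.052]
    - [6,-54,-2,-0.052]

```text
time: 6.2
ee_pos: [0.5846, 0.2454, 0.0204]
tool_rot: [-0.0, 0.083, 0.997, -0.001]
wrist_force: [0.2, -0.9, 3.0]
grip_width: 0.0078
finger_force: 26.9
```

```bash
python3 - <<'E'
from h import *
o=get_obs();print(o["time"],o["ee_pos"],o["tool_rot"],o["wrist_force"],o["ft_torque"])
a=read_camera("top");cv2.imwrite("pics/t2.png",a)
cv2.imwrite("pics/w3.png",read_camera("wrist"))
b=cv2.imread("pics/w3.png")
c=cv2.resize(a[140:220,145:345],None,fx=4,fy=4,interpolation=2)[:, :800]
b=cv2.resize(b[:,:],(370,278))
cv2.imwrite("pics/c4.png",np.vstack([c,np.hstack([b,np.zeros((278,430,3),np.uint8)])]))
E
```

```text
6.2 [0.5846479  0.24541699 0.02043588] [-1.37111498e-04  8.31198229e-02  9.96539228e-01 -8.01832546e-04] [ 0.24124137 -0.87329165  2.99205973] [-0.1098069  -0.07739243  0.10244582]
```

View pics/c4.png

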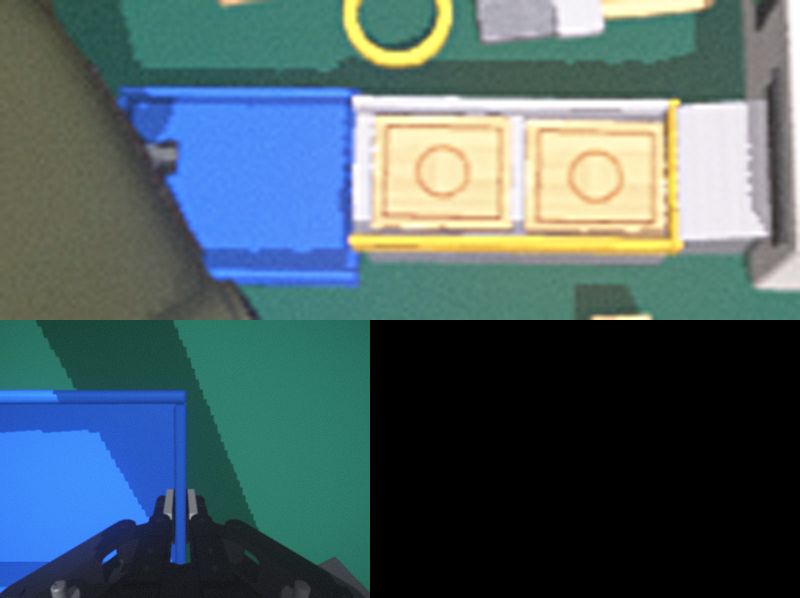

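The tote's near edge reads (356,91)–(357,283) and its far +x corner (120,88). It is square and about to pass under the lip. Next I check its lateral position.

```bash
python3 - <<'E'
from h import *
t=lambda P:crop(P,4,145,140)
T=[.5337,-.0668,-.1655]
R=rect(-.08,.08,-.1,.1,.038)
TR=rect(-.06,.06,-.133,.125,.075)
r=fit([("top",TR,t([(354,96),(678,100),(680,249),(350,249)]))],[.5,0,0]);print(r)
r2=fit([("top",R[:3],t([(120,88),(356,91),(357,283)]))],[.5,.1,-.1]);print(r2)
for Tq in (r[0],T):
  c,s=np.cos(Tq[2]),np.sin(Tq[2]);d=r2[0][:2]-np.array(Tq[:2]);print(c*d[0]+s*d[1],-s*d[0]+c*d[1],r2[0][2]-Tq[2])
# gripper-based estimate
d=np.array([.5846,.2454])-T[:2];c,s=np.cos(T[2]),np.sin(T[2]);print("rim",c*d[0]+s*d[1],-s*d[0]+c*d[1])
# predicted corners
print((proj("top",place(T,[[.08,.113,.038],[-.08,.113,.038],[.08,.313,.038]]))-[145,140]+.5)*4-.5)
E
```

```text
(array([ 0.52912899, -0.06830378, -0.16279677]), np.float64(0.678651182872386), array([-0.2,  0.5, -0.1,  0.1,  0.4,  0. , -0.1, -0.7]))
(array([ 0.56280828,  0.15105384, -0.16196194]), np.float64(1.0119378431978987), array([-0.7,  0.2,  1. , -0.1, -0.3, -0.1]))
-0.002319200754797489 0.2219159271616143 0.0008348269674455233
-0.0071798937565670275 0.21967256584873654 0.0035380614335132066
rim -0.0012290434347418527 0.3163196792048126
[[368.69342838  82.6281614 ]
 [364.02551801 274.23235575]
 [126.16039299  80.17989445]]
```

Emit:
drive_tool:
  increments:
    - [-1,-2,0,0]
    - [-1.5,-3.5,0,0]
    - [-1.5,-5,0,0]
    - [-1.5,-6,0,0]
    - [-1.5,-7,0,0]
    - [-1.5,-7,0,0]

```text
time: 6.8
ee_pos: [0.5861, 0.2403, 0.0204]
tool_rot: [0.001, 0.083, 0.997, 0.0]
wrist_force: [0.4, 4.6, 2.4]
grip_width: 0.0074
finger_force: 26.8
```

Emit:
drive_tool:
  increments:
    - [0,-0.5,0,0]
    - [0,-1,0,0]
    - [0,-1.5,0,0]
    - [0,-2,0,0]
    - [0,-2,0,0]

```text
time: 7.22
ee_pos: [0.5856, 0.238, 0.0204]
tool_rot: [0.0, 0.083, 0.997, 0.0]
wrist_force: [0.7, 3.9, 2.5]
grip_width: 0.0074
finger_force: 26.9
```

Emit:
drive_tool:
  increments:
    - [0,-0.5,0,0]
    - [0,-1,0,0]
    - [0,-1.5,0,0]
    - [0,-2,0,0]
    - [0,-2,0,0]

```text
time: 7.63
ee_pos: [0.585, 0.2361, 0.0205]
tool_rot: [0.0, 0.083, 0.997, 0.0]
wrist_force: [1.9, 4.7, 3.8]
grip_width: 0.0075
finger_force: 26.9
```

Emit:
drive_tool:
  increments:
    - [0,-0.5,0,0]
    - [0,-1,0,0]
    - [0,-1.5,0,0]
    - [0,-2,0,0]
    - [0,-2,0,0]

```text
time: 8.05
ee_pos: [0.5851, 0.2361, 0.0205]
tool_rot: [0.0, 0.082, 0.997, 0.002]
wrist_force: [1.5, 9.2, 2.5]
grip_width: 0.0073
finger_force: 26.7
```

Emit:
drive_tool:
  increments:
    - [0,-1,0,0]
    - [0,-2,0,0]
    - [0,-2,0,0]
    - [0,0,0,0]

```text
time: 8.38
ee_pos: [0.5851, 0.2361, 0.0205]
tool_rot: [0.0, 0.082, 0.997, 0.002]
wrist_force: [1.1, 5.2, 4.0]
grip_width: 0.0073
finger_force: 26.9
```

Emit:
drive_tool:
  increments:
    - [0,0,0,0]
    - [0,0,0,0]
    - [0,0,0,0]
    - [0,2,0,0]
    - [0,2,0,0]
    - [0,2,-20,0]
    - [0,2,-50,0]
    - [0,2,-90,0]
    - [0,2,-130,0]
    - [0,2,-170,0]
    - [0,2,-200,0]
    - [0,2,-200,0]
  gripper: 0.4

```text
time: 9.38
ee_pos: [0.5884, 0.237, 0.2283]
tool_rot: [0.006, 0.083, 0.997, 0.003]
wrist_force: [1.3, 0.4, 2.1]
grip_width: 0.034
finger_force: 0.0
```

Emit:
drive_tool:
  increments:
    - [0,-35,0,0]
    - [0,-70,0,0]
    - [0,-105,0,0]
    - [0,-140,0,0]
    - [0,-175,0,0]
    - [0,-210,0,0]
    - [0,-245,0,0]
    - [0,-245,0,0]
  gripper: 0

```text
time: 10.05
ee_pos: [0.5424, -0.0112, 0.2197]
tool_rot: [-0.001, 0.086, 0.996, -0.002]
wrist_force: [0.6, 0.3, -0.3]
grip_width: 0.0003
finger_force: 0.0
```

```bash
python3 - <<'E'
from h import *
o=get_obs();print(o["time"],o["ee_pos"],o["tool_rot"],o["wrist_force"],o["ft_torque"],o["joint_pos"])
cv2.imwrite("pics/w4.png",read_camera("wrist"))
c=cv2.imread("pics/w4.png");cv2.imwrite("pics/w4b.png",cv2.resize(c,(768,576),interpolation=2))
E
```

```text
10.05 [ 0.54236637 -0.01124315  0.21973487] [-0.00103222  0.08603302  0.99629011 -0.00180827] [ 0.63167946  0.25157133 -0.31652483] [-0.01508885  0.02475235 -0.06153942] [-0.0186779   0.29668069 -0.11689461  1.15952457 -0.00346914  0.15360547]
```

View pics/w4b.png

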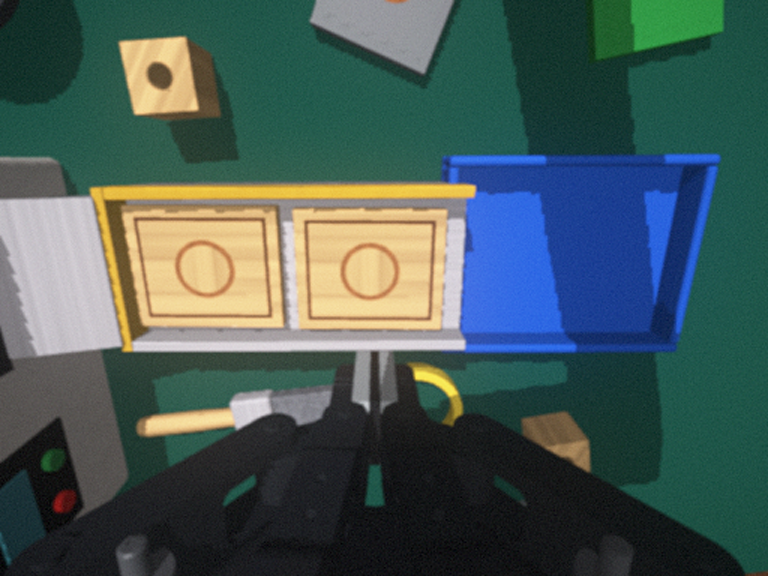

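The tote is docked under the lip, with its rim corners at (447,157), (719,157) and (677,351). Both panels are untouched. Next I check the centring numerically and plan the drag.

```bash
python3 - <<'E'
from h import *
w=lambda P:crop(P,1.5,0,0)
R=rect(-.08,.08,-.1,.1,.038); TR=rect(-.06,.06,-.133,.125,.075); pn=rect(-.046,.046,-.055,.055,.062)
r=fit([("wrist",TR,w([(466,350),(125,351),(92,189),(476,185)]))],[.5,0,0]);T=r[0];print("tray",r)
c,s=np.cos(T[2]),np.sin(T[2]);M=np.array([[c,-s],[s,c]])
for k,L,P in(("tote",[R[0],R[2],R[3]],[(677,351),(447,157),(719,157)]),("b",pn,[(443,331),(299,330),(293,210),(447,209)]),("a",pn,[(285,328),(140,325),(125,208),(279,207)])):
    q,e,res=fit([("wrist",L,w(P))],[.5,0,0]);print(k,q,M.T@(q[:2]-T[:2])*1000,q[2]-T[2],res)
E
```

```text
tray (array([ 0.53501304, -0.06359587, -0.16344804]), np.float64(0.8228569763300655), array([ 0.5, -0.2, -0.5,  0.7, -0.8, -0.3,  0.8,  0.2]))
tote [ 0.57133404  0.14424432 -0.15950365] [  2.01690756 210.98031173] 0.003944384830439462 [-1.   1.1  0.4  0.7  0.5 -1.6]
b [ 0.54658965 -0.01168294 -0.16871166] [ 2.9749816  53.10479412] -0.005263619296715705 [-0.8 -0.7  0.5  0.2 -0.3  0.   0.5  0.4]
a [ 0.52389985 -0.13005862 -0.18949717] [ -0.15017444 -67.38529426] -0.02604913403898798 [-0.1  0.5  1.6  0.8 -1.3 -1.8 -0.1  0.8]
```

Emit:
drive_tool:
  increments:
    - [-1,-35,0,-0.007]
    - [-2,-70,0,-0.007]
    - [-2,-105,10,-0.007]
    - [-2,-121,40,-0.007]
    - [-2,-121,75,-0.007]
    - [-2,-121,110,-0.007]
    - [-2,-121,135,-0.007]
    - [-2,-121,148,-0.007]
    - [-2,-121,148,-0.007]
    - [-2,-121,148,-0.007]

```text
time: 10.93
ee_pos: [0.5258, -0.1244, 0.0715]
tool_rot: [-0.001, 0.079, 0.997, 0.0]
wrist_force: [1.1, 0.6, 0.4]
grip_width: 0.0
finger_force: 0.0
```

Emit:
drive_tool:
  increments:
    - [0,0,2,0]
    - [0,0,4,0]
    - [0,0,6,0]
    - [0,0,7,0]
    - [0,0,7,0]
    - [0,0,7,0]

```text
time: 11.43
ee_pos: [0.5266, -0.1254, 0.0656]
tool_rot: [0.0, 0.079, 0.997, -0.0]
wrist_force: [1.0, 1.0, 0.8]
grip_width: -0.0001
finger_force: 0.0
```

Emit:
drive_tool:
  increments:
    - [0,0,1,0]
    - [0,0,2,0]
    - [0,0,3,0]
    - [0,0,4,0]
    - [0,0,4,0]
    - [0,0,4,0]

```text
time: 11.93
ee_pos: [0.5264, -0.1253, 0.062]
tool_rot: [0.0, 0.079, 0.997, -0.0]
wrist_force: [-1.9, 0.5, 5.4]
grip_width: 0.0001
finger_force: 3.1
```

Emit:
drive_tool:
  increments:
    - [0,0,1,0]
    - [0,0,1,0]
    - [0,0,1,0]

```text
time: 12.18
ee_pos: [0.5265, -0.1253, 0.062]
tool_rot: [0.0, 0.079, 0.997, -0.0]
wrist_force: [-4.2, 0.8, 13.3]
grip_width: -0.0002
finger_force: 6.5
```

Emit:
drive_tool:
  increments:
    - [0,0,-1,0]
    - [0,0,-1,0]
    - [0,2,-1,0]
    - [0,4,-1,0]
    - [0,6,-1,0]
    - [0,8,-1,0]
    - [0,8,-1,0]

```text
time: 12.77
ee_pos: [0.5287, -0.1182, 0.062]
tool_rot: [0.001, 0.079, 0.997, -0.001]
wrist_force: [0.3, -0.8, 5.5]
grip_width: -0.0
finger_force: 2.8
```

```bash
python3 - <<'E'
from h import *
o=get_obs();print(o["time"],o["ee_pos"],o["wrist_force"])
a=cv2.imread("pics/t2.png");b=read_camera("top");cv2.imwrite("pics/t3.png",b)
c=np.vstack([cv2.resize(i[140:215,190:345],None,fx=5,fy=4,interpolation=2) for i in(a,b)])
cv2.imwrite("pics/c5.png",c)
E
```

```text
12.7667 [ 0.52873641 -0.11819095  0.06204261] [ 0.27389203 -0.80998732  5.54180059]
```

```bash
python3 - <<'E'
from h import *
cv2.imwrite("pics/wa.png",read_camera("wrist"))
T=[.535,-.0645,-.1645]
o=get_obs();d=o["ee_pos"][:2]-np.array(T[:2]);c,s=np.cos(T[2]),np.sin(T[2]);print("tcp in tray",c*d[0]+s*d[1],-s*d[0]+c*d[1])
print(proj("wrist",place(T,[[0,-.06,.062],[-.04,-.06,.062],[0,.06,.062],[-.056,0,.075]])))
E
```

```text
tcp in tray 0.002589779454560406 -0.05398690716489238
[[237.71945751 241.61976974]
 [237.14319962 172.74613761]
 [449.31267732 242.72209004]
 [365.50982791 146.0727719 ]]
```

Emit:
drive_tool:
  increments:
    - [0,2,0,0]
    - [0,4,0,0]
    - [0,6,0,0]
    - [0,8,0,0]
    - [0,10,0,0]
    - [0,12,0,0]
    - [0,12,0,0]

```text
time: 13.45
ee_pos: [0.5307, -0.1064, 0.0621]
tool_rot: [0.001, 0.079, 0.997, -0.001]
wrist_force: [-1.0, -1.4, 5.3]
grip_width: -0.0003
finger_force: 2.7
```

```bash
cat > flow.py <<'E'
from h import *
import sys
def flow(A,B):
    T=[.535,-.0645,-.1645]
    a=cv2.imread(A,0);b=cv2.imread(B,0)
    p=cv2.goodFeaturesToTrack(a,400,.01,4);q,st,e=cv2.calcOpticalFlowPyrLK(a,b,p,None,winSize=(21,21),maxLevel=3)
    r,s2,_=cv2.calcOpticalFlowPyrLK(b,a,q,None,winSize=(21,21),maxLevel=3)
    ok=(st[:,0]>0)&(np.abs(r-p).max((1,2))<.5);p=p[ok,0];f=(q-p[:,None] if 0 else q[ok,0]-p)
    return p,f
E
python3 - <<'E'
from flow import *
cv2.imwrite("pics/wb.png",read_camera("wrist"))
o=get_obs();print(o["time"],o["ee_pos"],o["wrist_force"])
p,f=flow("pics/wa.png","pics/wb.png")
for i in np.argsort(p[:,0]):
    if p[i,1]<300: print(p[i].astype(int),f[i].round(1),end="; ")
E
```

```text
13.5 [ 0.53071415 -0.10640964  0.06206836] [-0.30880702 -1.99685093  5.84104185]
[ 20 143] [-20.8  -0.3]; [25 98] [-17.5   0.4]; [ 31 101] [-17.5  -0.1]; [ 32 141] [-17.1  -0.3]; [32 11] [-18.3  -0.1]; [ 38 137] [-16.8  -0.3]; [38  7] [-18.5  -0. ]; [ 69 134] [-25.9  -0.1]; [ 69 145] [-26.   -0.1]; [ 73 147] [-26.1  -0.2]; [ 73 152] [-26.   -0.2]; [ 82 171] [-25.5  -0.1]; [ 83 134] [-26.  -0.]; [ 86 189] [-24.9   0.2]; [ 88 135] [-26.    0.1]; [ 89 150] [-25.8  -0.3]; [ 96 284] [-18.4  18.4]; [101 279] [-18.6  18.4]; [115 151] [-21.3  -0.3]; [126 167] [-18.2  12.3]; [128 157] [-1.  -0.6]; [131  29] [-23.7  -0.3]; [132 165] [-0.  -1.1]; [136 296] [-14.4   7.8]; [141 293] [-14.6   7.9]; [154  27] [-25.7  -0.1]; [158  27] [-25.   -0.2]; [160  53] [-18.3  -0.3]; [161 163] [-23.2  -0.1]; [166  49] [-18.2  -0.3]; [166 281] [ 0. -0.]; [168  74] [-18.2  -1.4]; [168 163] [-23.3  -0.2]; [174 278] [-0.1  0. ]; [178  96] [-17.5  -0.2]; [181 274] [ 0. -0.]; [188 276] [ 0. -0.]; [188 166] [-20.1  -0.3]; [189 101] [-17.6  -0. ]; [190 231] [-0.1  0.1]; [192 241] [-0.   0.1]; [193 248] [-0.  0.]; [19
[... 2399 characters left out ...]
1]; [401 246] [-7.4 -0.6]; [402 256] [-7.4 -0.5]; [404 261] [-7.3 -0.3]; [407 266] [-7.3 -0.3]; [411 229] [-7.5 -0.4]; [412 275] [-7.1 -0.2]; [419 278] [-7.  -0.2]; [434 217] [-7.5 -0.3]; [445 168] [-22.8  -0.5]; [450 219] [-7.8 -0.4]; [460 262] [-7.3 -0.2]; [463   2] [-19.   0.]; [465 167] [-24.8  -0.2]; [467 258] [-7.4 -0.1]; [468 222] [-7.6 -0.3]; [470   4] [-18.7   0.1]; [474 233] [-7.4 -0.2]; [476   8] [-18.6  -0.1]; [480 124] [-17.2  -0.1]; [485  10] [-18.6  -0.2]; [487  99] [-17.6  -0.2]; [487 125] [-17.4  -0.2]; [492 119] [-17.5  -0.1]; [492 125] [-17.4  -0.2]; [493  98] [-17.7  -0.1]; [494 110] [-17.6  -0.2]; [497 107] [-17.7  -0.2]; [499  99] [-17.7  -0.2]; [508 167] [-23.1  -0.8];
```

The panel moves with the tool (zero flow) and now pushes b ahead of it. I'll drag a little more, then go behind it.

Emit:
drive_tool:
  increments:
    - [0,2.5,0,0]
    - [0,5,0,0]
    - [0,7.5,0,0]
    - [0,10,0,0]
    - [0,12.5,0,0]
    - [0,15,0,0]
    - [0,17.5,0,0]
    - [0,20,0,0]
    - [0,22.5,0,0]
    - [0,24,0,0]
    - [0,24,0,0]

```text
time: 14.42
ee_pos: [0.5345, -0.0827, 0.0621]
tool_rot: [0.001, 0.079, 0.997, -0.001]
wrist_force: [0.4, -1.1, 5.8]
grip_width: -0.0002
finger_force: 2.8
```

```bash
python3 - <<'E'
from flow import *
cv2.imwrite("pics/wc.png",read_camera("wrist"))
o=get_obs();print(o["time"],o["ee_pos"],o["wrist_force"])
p,f=flow("pics/wb.png","pics/wc.png")
m=(p[:,1]>190)&(p[:,1]<270)
for lo,hi in((180,320),(345,480)):
    k=m&(p[:,0]>lo)&(p[:,0]<hi);print(k.sum(),np.median(f[k],0))
E
```

```text
14.4667 [ 0.53450844 -0.08269655  0.0620783 ] [-1.03213808 -2.45175709  5.39227794]
37 [-0.2000122  -0.23370361]
12 [-0.6689453  -0.18841553]
```

Emit:
drive_tool:
  increments:
    - [0,0,-15,0]
    - [0,0,-30,0]
    - [0,-5,-35,0]
    - [2,-30,-35,0]
    - [2,-60,-35,0]
    - [2,-84,-35,0]
    - [2,-84,-35,0]
    - [2,-84,-30,0]
    - [2,-84,-20,0]
    - [2,-84,-10,0]
    - [2,-84,-6,0]
    - [2,-84,-6,0]

```text
time: 15.47
ee_pos: [0.5166, -0.1632, 0.0652]
tool_rot: [-0.002, 0.079, 0.997, 0.001]
wrist_force: [-0.8, 0.2, -0.6]
grip_width: 0.0003
finger_force: 0.0
```

Emit:
drive_tool:
  increments:
    - [0,0,3,0]
    - [0,0,6,0]
    - [0,0,9,0]
    - [0,0,11,0]
    - [0,0,11,0]
    - [0,0,11,0]

```text
time: 15.97
ee_pos: [0.5181, -0.1645, 0.0563]
tool_rot: [-0.0, 0.079, 0.997, -0.0]
wrist_force: [-0.3, 0.2, 0.3]
grip_width: -0.0006
finger_force: 0.0
```

Emit:
drive_tool:
  increments:
    - [0,2,1,0]
    - [0,5,2,0]
    - [0,9,2,0]
    - [0,13,2,0]
    - [0,17,2,0]
    - [0,21,2,0]
    - [0,25,2,0]
    - [0,29,2,0]
    - [0,33,2,0]
    - [0,37,2,0]
    - [0,41,2,0]
    - [0,45,2,0]

```text
time: 16.97
ee_pos: [0.5253, -0.1197, 0.0543]
tool_rot: [0.0, 0.079, 0.997, -0.0]
wrist_force: [-0.1, -0.3, 1.1]
grip_width: 0.0003
finger_force: 0.4
```

```bash
cat > st.py <<'E'
from flow import *
import sys
def st(new,old=None):
    cv2.imwrite(f"pics/{new}.png",read_camera("wrist"))
    T=[.535,-.0645,-.1645];o=get_obs();d=o["ee_pos"][:2]-np.array(T[:2]);c,s=np.cos(T[2]),np.sin(T[2])
    print(o["time"],"tcp tray",(c*d[0]+s*d[1]).round(4),(-s*d[0]+c*d[1]).round(4),o["ee_pos"][2].round(4),o["wrist_force"].round(1))
    if old:
        p,f=flow(f"pics/{old}.png",f"pics/{new}.png");m=(p[:,1]>190)&(p[:,1]<290)
        for lo in range(180,500,40):
            k=m&(p[:,0]>lo)&(p[:,0]<lo+40);print(lo,k.sum(),np.median(f[k],0) if k.any() else "")
st(*sys.argv[1:])
E
python3 st.py wd
```

```text
17.0167 tcp tray -0.0006 -0.0552 0.0543 [0.2 0.5 0.6]
```

Emit:
drive_tool:
  increments:
    - [0,4,0,0]
    - [0,8,0,0]
    - [0,8,0,0]

```text
time: 17.27
ee_pos: [0.5265, -0.1113, 0.0543]
tool_rot: [-0.0, 0.079, 0.997, 0.0]
wrist_force: [0.3, -0.0, -1.2]
grip_width: -0.0005
finger_force: 0.0
```

```bash
python3 st.py we wd
```

```text
17.3167 tcp tray -0.0007 -0.0479 0.0543 [ 0.1 -0.2  0.9]
180 7 [-0.00024414 -0.01705933]
220 17 [-0.0188446  -0.02009583]
260 30 [0.7693634  0.26119232]
300 6 [0.1162262  0.00872803]
340 11 [0.83480835 0.06588745]
380 11 [0.78656006 0.03530884]
420 0 
460 0
```

Emit:
drive_tool:
  increments:
    - [0,4,0,0]
    - [0,8,0,0]
    - [0,12,0,0]
    - [0,16,0,0]
    - [0,20,0,0]
    - [0,24,0,0]
    - [0,28,0,0]
    - [0,32,0,0]
    - [0,36,0,0]
    - [0,40,0,0]
    - [0,40,0,0]

```text
time: 18.23
ee_pos: [0.533, -0.0718, 0.0543]
tool_rot: [0.0, 0.079, 0.997, 0.0]
wrist_force: [0.7, -0.2, 0.1]
grip_width: 0.0002
finger_force: 0.0
```

```bash
python3 st.py wf we
```

```text
18.2833 tcp tray -0.0008 -0.0079 0.0543 [ 0.4  1.3 -0.1]
180 7 [-0.03187561 -0.1408081 ]
220 17 [-0.04374695 -0.11972046]
260 21 [-0.10241699 -0.317276  ]
300 9 [-0.07543945 -0.19863892]
340 8 [ 0.06661987 -0.6981735 ]
380 8 [-0.07319641 -0.8297653 ]
420 0 
460 1 [-19.40744    -1.5269012]
```

Emit:
drive_tool:
  increments:
    - [0,4,0,0]
    - [0,8,0,0]
    - [0,12,0,0]
    - [0,16,0,0]
    - [0,20,0,0]
    - [0,24,0,0]
    - [0,24,0,0]

```text
time: 18.87
ee_pos: [0.5368, -0.048, 0.0543]
tool_rot: [0.0, 0.079, 0.997, 0.0]
wrist_force: [0.5, -0.2, 0.1]
grip_width: -0.0001
finger_force: 0.0
```

```bash
python3 st.py wg wf; python3 - <<'E'
from h import *
cv2.imwrite("pics/t5.png",read_camera("top"));cv2.imwrite("pics/s5.png",read_camera("side"))
a,b,c=[cv2.imread(f"pics/{n}.png") for n in("wg","t5","s5")]
z=lambda i,w,h:cv2.resize(i,(w,h),interpolation=2)
v=np.hstack([z(a,400,300),z(b[140:220,140:260],400,300)])
u=np.hstack([z(c[145:245,230:330],400,300),z(cv2.imread("pics/wf.png"),400,300)])
cv2.imwrite("pics/c6.png",np.vstack([v,u]))
# crude check for wood colour inside the tote in each
h=cv2.cvtColor(c,cv2.COLOR_BGR2HSV);m=cv2.inRange(h,(8,40,60),(28,200,255));n,l,s,ct=cv2.connectedComponentsWithStats(m[140:250,230:310])
print([(x.tolist(),y.round().tolist()) for x,y in zip(s[1:],ct[1:]) if x[4]>40])
E
```

```text
18.9167 tcp tray -0.0009 0.0163 0.0543 [ 0.6 -0.3  0. ]
180 7 [ 0.02139282 -0.01126099]
220 17 [-0.01951599 -0.02973938]
260 29 [-0.06628418  0.10293579]
300 9 [-0.03115845 -0.02700806]
340 6 [-0.02983093 -0.12480927]
380 10 [ 0.02017212 -0.288414  ]
420 4 [-0.05865479 -0.35437012]
460 8 [-0.12472534 -0.47784424]
[([37, 42, 13, 30, 237], [44.0, 59.0]), ([10, 46, 21, 54, 366], [20.0, 67.0]), ([66, 62, 14, 20, 135], [72.0, 71.0])]
```

Emit:
drive_tool:
  increments:
    - [0,4,0,0]
    - [0,8,0,0]
    - [0,12,0,0]
    - [0,16,0,0]
    - [0,20,0,0]
    - [0,24,0,0]
    - [0,28,0,0]
    - [0,32,0,0]
    - [0,36,0,0]
    - [0,40,0,0]
    - [0,44,0,0]
    - [0,44,0,0]

```text
time: 20.02
ee_pos: [0.5438, -0.0047, 0.0544]
tool_rot: [0.0, 0.079, 0.997, 0.0]
wrist_force: [0.4, -0.6, -0.2]
grip_width: -0.0001
finger_force: 0.1
```

```bash
python3 st.py wh wg
```

```text
20.0667 tcp tray -0.0011 0.0602 0.0543 [1.4 0.7 0.3]
180 7 [-0.00727844 -0.04623413]
220 20 [ 0.01439667 -0.09023285]
260 25 [1.7874451 1.5868988]
300 7 [0.8333435 0.0295105]
340 10 [ 1.5826721 -0.4693451]
380 8 [-0.32681274 -1.4034424 ]
420 5 [-4.604065  -1.5607605]
460 4 [-6.052353  -2.8073807]
```

Emit:
drive_tool:
  increments:
    - [0,4,0,0]
    - [0,8,0,0]
    - [0,12,0,0]
    - [0,16,0,0]
    - [0,20,0,0]
    - [0,24,0,0]
    - [0,28,0,0]
    - [0,32,0,0]
    - [0,36,0,0]
    - [0,40,0,0]
    - [0,44,0,0]
    - [0,44,0,0]

```text
time: 21.07
ee_pos: [0.5507, 0.0388, 0.0543]
tool_rot: [-0.0, 0.079, 0.997, 0.0]
wrist_force: [0.0, -0.1, -0.5]
grip_width: -0.0001
finger_force: 0.2
```

```bash
python3 st.py wi wh
```

```text
21.1167 tcp tray -0.0015 0.1042 0.0542 [-0.2 -0.2 -0.6]
180 6 [0.04653168 0.14689636]
220 18 [-0.04663086  0.19538116]
260 8 [0.08903503 0.4545822 ]
300 3 [-0.09140015 -0.8479004 ]
340 0 
380 0 
420 0 
460 0
```

Emit:
drive_tool:
  increments:
    - [0,4,0,0]
    - [0,8,0,0]
    - [0,12,0,0]
    - [0,16,0,0]
    - [0,20,0,0]
    - [0,24,0,0]
    - [0,24,0,0]
    - [0,24,0,0]

```text
time: 21.78
ee_pos: [0.5544, 0.0621, 0.0542]
tool_rot: [-0.0, 0.079, 0.997, 0.0]
wrist_force: [-0.8, -0.5, -0.5]
grip_width: 0.0004
finger_force: 0.3
```

Emit:
drive_tool:
  increments:
    - [0,-4,-20,0]
    - [0,-8,-50,0]
    - [0,-12,-85,0]
    - [0,-16,-120,0]
    - [0,-20,-155,0]
    - [0,-20,-190,0]
    - [0,-20,-190,0]
    - [0,-20,-190,0]
    - [0,-20,-190,0]

```text
time: 22.53
ee_pos: [0.551, 0.042, 0.244]
tool_rot: [-0.0, 0.079, 0.997, 0.0]
wrist_force: [0.2, -0.5, -0.8]
grip_width: 0.0004
finger_force: 0.0
```

```bash
python3 st.py wj; python3 - <<'E'
from h import *
cv2.imwrite("pics/t6.png",read_camera("top"));cv2.imwrite("pics/s6.png",read_camera("side"))
a,b,c=[cv2.imread(f"pics/{n}.png") for n in("wj","t6","s6")]
z=lambda i,w,h:cv2.resize(i,(w,h),interpolation=2)
v=z(a[60:320,160:512],470,347)
cv2.imwrite("pics/c7.png",np.vstack([np.hstack([v,z(c[150:240,235:315],330,347)]),np.hstack([z(b[150:220,150:270],430,250),z(a,370,250)])]))
E
```

```text
22.5833 tcp tray -0.0023 0.1075 0.2431 [-0.4  0.5 -1.6]
```

View pics/c7.png

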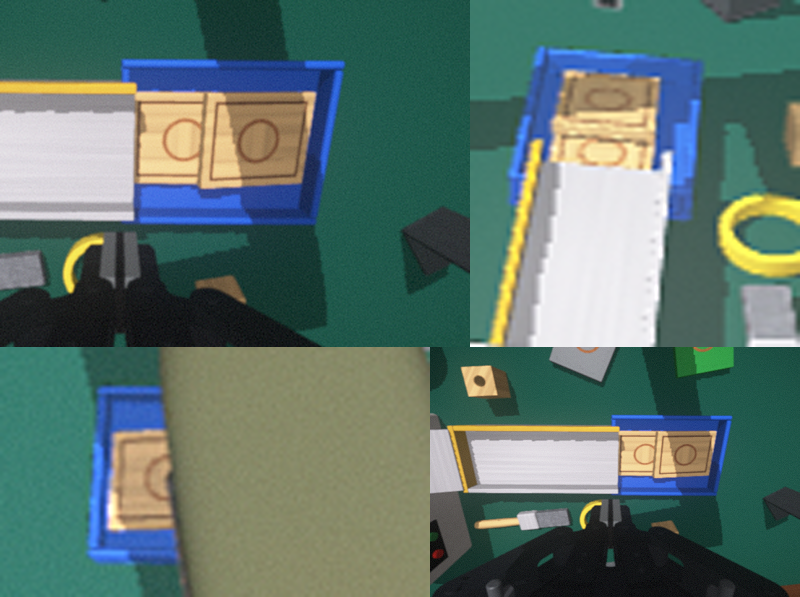

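Both panels are in the tote. The far one (corners ~(207,93), (317,92), (303,184), (201,189)) overlaps the near one's edge, so it rests slightly tilted. I'll measure the tilt and draw it back so it lies flat on the other.

```bash
python3 - <<'E'
from h import *
P=crop([(317,92),(303,184),(201,189),(207,93)],470/352,160,60)
T=np.array([.535,-.0645,-.1645])
def pts(q):
    th=q[3];L=[];
    for x,y in((-.046,.055),(.046,.055),(.046,-.055),(-.046,-.055)): L.append([x,y*np.cos(th),q[4]+y*np.sin(th)])
    return place(q[:3],L)
for z,th0 in((.026,None),(.020,0),(.032,0)):
    g=[.58,.15,-.16]
    if th0 is None: f=lambda q:(proj("wrist",pts([*q[:3],q[3],z]))-P).ravel();g=g+[-.1]
    else: f=lambda q:(proj("wrist",pts([*q,0,z]))-P).ravel()
    r=least_squares(f,g,x_scale=.01);q=r.x
    d=q[:2]-T[:2];c,s=np.cos(T[2]),np.sin(T[2]);print(z,q.round(4),"tray",c*d[0]+s*d[1],-s*d[0]+c*d[1],r.fun.round(1))
cc=crop([(184,139)],470/352,160,60)[0]
x=least_squares(lambda q:proj("wrist",[[q[0],q[1],.02]])[0]-cc,[.57,.13]).x;d=x-T[:2];print("near circle",c*d[0]+s*d[1],-s*d[0]+c*d[1])
print(get_obs()["ee_pos"])
E
```

```text
0.026 [ 0.569   0.1764 -0.1581 -0.1413] tray -0.005917889756434175 0.24320617064823336 [-0.   0.2  0.  -0.4 -0.1 -0.5  0.1  0.5]
0.02 [ 0.5704  0.1774 -0.1459] tray -0.004681751947317868 0.2444180355883578 [ 1.5  0.8  2.2  0.4 -1.4 -2.4 -2.3  1.2]
0.032 [ 0.5676  0.1733 -0.1466] tray -0.00677552302833883 0.2399486054799761 [ 3.2 -0.2  3.4  1.7 -2.9 -1.1 -3.7  0.2]
near circle -0.006497530403256336 0.17191427623149244
[0.55000167 0.04191025 0.24251252]
```

Emit:
drive_tool:
  increments:
    - [0,35,0,0]
    - [0,70,0,0]
    - [0,105,20,0]
    - [0,118,55,0]
    - [0,118,90,0]
    - [0,118,125,0]
    - [0,118,160,0]
    - [0,118,185,0]
    - [0,118,198,0]
    - [0,118,202,0]
    - [0,118,202,0]
    - [0,118,202,0]

```text
time: 23.68
ee_pos: [0.5699, 0.1584, 0.0423]
tool_rot: [-0.0, 0.079, 0.997, -0.0]
wrist_force: [0.4, 1.0, 0.1]
grip_width: -0.0002
finger_force: 0.0
```

Emit:
drive_tool:
  increments:
    - [0,0,1,0]
    - [0,0,2,0]
    - [0,0,3,0]
    - [0,0,4,0]
    - [0,0,4,0]
    - [0,0,4,0]

```text
time: 24.18
ee_pos: [0.5699, 0.1584, 0.0385]
tool_rot: [0.0, 0.079, 0.997, 0.0]
wrist_force: [0.0, -0.2, 0.9]
grip_width: -0.0
finger_force: 0.0
```

Emit:
drive_tool:
  increments:
    - [0,0,1,0]
    - [0,0,2,0]
    - [0,0,3,0]
    - [0,0,4,0]
    - [0,0,4,0]
    - [0,0,4,0]

```text
time: 24.68
ee_pos: [0.5697, 0.1584, 0.0342]
tool_rot: [-0.0, 0.079, 0.997, -0.0]
wrist_force: [-0.6, -0.2, 0.4]
grip_width: -0.0001
finger_force: 0.0
```

Emit:
drive_tool:
  increments:
    - [0,0,0.7,0]
    - [0,0,1.4,0]
    - [0,0,1.4,0]
    - [0,0,1.4,0]

```text
time: 25.02
ee_pos: [0.5701, 0.1584, 0.0332]
tool_rot: [0.0, 0.079, 0.997, 0.0]
wrist_force: [-0.2, 0.3, 2.3]
grip_width: 0.0
finger_force: 1.0
```

```bash
python3 st.py x0
```

```text
25.0667 tcp tray -0.0019 0.2257 0.0332 [-0.3 -0.1  2.3]
```

Emit:
drive_tool:
  increments:
    - [0,0,0.4,0]
    - [0,0,0.4,0]
    - [0,-2,0.4,0]
    - [0,-4,0.4,0]
    - [0,-6,0.4,0]
    - [0,-8,0.5,0]
    - [0,-10,0.5,0]
    - [0,-12,0.5,0]
    - [0,-12,0.5,0]

```text
time: 25.82
ee_pos: [0.5677, 0.146, 0.0323]
tool_rot: [-0.0, 0.08, 0.997, -0.0]
wrist_force: [-0.4, -1.2, 0.7]
grip_width: -0.0003
finger_force: 0.4
```

```bash
python3 st.py x1 x0
```

```text
25.8667 tcp tray -0.0022 0.2131 0.0323 [-0.5 -0.1  1.5]
180 6 [-3.2798538   0.12991333]
220 16 [-0.00378418 -0.05192566]
260 20 [0.77937317 0.62654114]
300 5 [22.770416   4.5148773]
340 16 [26.801453  8.830383]
380 3 [18.097626 30.80008 ]
420 0 
460 0
```

```bash
python3 - <<'E'
from flow import *
p,f=flow("pics/x0.png","pics/x1.png")
print(proj("wrist",[get_obs()["ee_pos"]]))
for i in np.argsort(p[:,0]):
    if 110<p[i,1]<262 and p[i,0]>90: print(p[i].astype(int),f[i].round(1),end="; ")
E
```

```text
[[248.30826246 245.81303166]]
[ 92 253] [20.   1.6]; [ 93 257] [19.8  1.1]; [ 96 220] [20.6  1.1]; [107 150] [20.3  1. ]; [118 152] [20.6  1.1]; [123 222] [20.6  1.7]; [127 239] [20.6  1.6]; [131 223] [20.6  1.9]; [134 251] [20.5  1.6]; [134 242] [20.6  1.7]; [134 218] [20.7  1.5]; [141 210] [21.1  1.2]; [142 206] [21.1  1.1]; [149 259] [20.6  1.5]; [153 257] [20.7  1.4]; [161 172] [24.3  1. ]; [169 209] [22.6  1.5]; [173 174] [23.9  1. ]; [173 165] [23.9  0.9]; [175 183] [23.8  1.1]; [176 158] [22.4  0.9]; [177 153] [22.1  0.8]; [192 178] [22.3 -0.6]; [223 252] [-0.5  0.1]; [224 247] [-0.1 -0. ]; [232 256] [ 0.1 -0.2]; [234 153] [21.3  0.9]; [235 244] [ 0. -0.]; [238 234] [0.2 0.1]; [241 115] [22.6  0.7]; [243 233] [0.1 0.1]; [248 235] [0.1 0.2]; [250 155] [20.   1.1]; [255 155] [20.2  1.2]; [257 211] [19.6  2.5]; [258 168] [20.   1.3]; [258 160] [20.   1.4]; [261 234] [ 0.6 -0.5]; [264 173] [19.9  1.5]; [264 169] [20.1  1.4]; [264 244] [ 0.4 -0.4]; [265 180] [17.6  1.4]; [266 252] [ 0.  -0.3]; [267 258] [ 0.  -0.1]; [269 184] [18.7  1.5]; [271 243] [ 0.3 -0.3]; [271 204] [19.2  2.5]; [272 195] [18.3  2.3]; [273 252] [ 0.2 -0.1]; [274 246] [ 0.3 -0.2]; [275 201] [19.2  2.4]; [275 256] [0.7 1.4]; [276 211] [18.   2.6]; [276 205] [19.1  2.4]; [277 251] [0.4 0.2]; [281 261] [2.3 4.6]; [282 217] [18.9  2.6]; [283 225] [24.7 24. ]; [308 227] [23.   4.7]; [315 246] [22.8  4.5]; [316 228] [23.   4.9]; [347 243] [26.7  6.6]; [350 225] [27.   7.9]; [353 236] [26.9  6.9]; [354 204] [28.1  5.3]; [354 253] [26.5  9.7]; [356 178] [28.9  4.4]; [357 225] [27.3  8.6]; [361 173] [28.9  4.5]; [363 253] [27.6  9. ]; [364 242] [28.   8.6]; [364 179] [29.5  4.6]; [366 227] [28.7  7.3]; [367 234] [28.5  7.7]; [373 167] [31.4  4.1]; [375 158] [31.4  4.3]; [381 121] [22.4  0.6]; [408 235] [18.4 30.2]; [409 245] [17.9 30.8]; [412 257] [18.1 30.9]; [420 111] [20.8  1. ]; [420 115] [20.7  1.4];
```

Emit:
drive_tool:
  increments:
    - [0,0,0.4,0]
    - [0,0,0.8,0]
    - [0,0,0.8,0]
    - [0,0,0.8,0]

```text
time: 26.2
ee_pos: [0.5679, 0.1463, 0.0321]
tool_rot: [0.0, 0.079, 0.997, -0.0]
wrist_force: [-1.1, -2.1, 5.6]
grip_width: 0.0002
finger_force: 2.7
```

```bash
python3 st.py x2 x1
```

```text
26.25 tcp tray -0.0021 0.2133 0.0321 [-1.4 -2.2  5. ]
180 34 [-0.62594604 -0.05044556]
220 18 [-0.00778198 -0.00881958]
260 28 [-0.2602234   0.04696655]
300 18 [-0.29263306  0.03068542]
340 5 [-0.11074829  0.58909607]
380 9 [0.00787354 0.6827698 ]
420 4 [-0.2277832 -2.0578918]
460 0
```

Emit:
drive_tool:
  increments:
    - [0,-2,0,0]
    - [0,-4,0,0]
    - [0,-6,0,0]
    - [0,-8,0,0]
    - [0,-10,0,0]
    - [0,-10,0,0]

```text
time: 26.75
ee_pos: [0.567, 0.1366, 0.0321]
tool_rot: [0.001, 0.079, 0.997, 0.0]
wrist_force: [2.1, 1.8, 5.7]
grip_width: 0.0001
finger_force: 2.8
```

```bash
python3 st.py x3 x2; python3 - <<'E'
from flow import *
p,f=flow("pics/x2.png","pics/x3.png")
for i in np.argsort(p[:,0]):
    if 110<p[i,1]<262 and p[i,0]>90 and i%2==0: print(p[i].astype(int),f[i].round(1),end="; ")
E
```

```text
26.8 tcp tray -0.0014 0.2036 0.0321 [0.6 1.5 4.8]
180 15 [0.10192871 0.01278687]
220 19 [0.00752258 0.05664062]
260 25 [0.10235596 0.05093384]
300 4 [0.05693054 0.06756592]
340 3 [0.04376221 0.22509766]
380 7 [0.49578857 0.3449402 ]
420 0 
460 0 
[ 94 173] [16.8 -0.9]; [ 94 188] [16.5 -1.3]; [ 95 156] [16.5 -1.2]; [100 185] [16.6 -1. ]; [104 190] [16.5 -0.9]; [105 244] [15.7 -0.4]; [107 228] [15.8 -1.1]; [108 223] [15.9 -1.1]; [109 239] [15.8 -0.5]; [143 223] [16.  -0.7]; [146 220] [16.  -0.6]; [148 215] [16.  -0.6]; [169 260] [15.3 -1. ]; [196 173] [-0.1 -1.3]; [197 166] [-0.1 -1.2]; [198 187] [ 0.1 -1.3]; [211 194] [ 0.2 -0. ]; [211 217] [0.2 0.8]; [213 177] [0.2 0. ]; [214 255] [ 0.1 -0.3]; [215 248] [ 0.1 -0.1]; [219 198] [0.2 0.1]; [221 253] [ 0.1 -0.1]; [221 230] [ 0.2 -0.3]; [228 243] [0. 0.]; [233 252] [-0.   0.1]; [235 259] [-0.1  0.1]; [238 234] [0.1 0.1]; [251 235] [0.  0.1]; [262 229] [0.  0.3]; [263 115] [16.5 -1.3]; [263 235] [0.1 0.1]; [264 243] [0.  0.1]; [266 222] [0.1 0.2]; [271 243] [0.2 0.1]; [274 256] [-0.  -0.3]; [275 247] [0.2 0.1]; [277 252] [0.1 0.1]; [278 162] [15.1 -0.3]; [281 258] [-0.3 -1. ]; [284 174] [14.8 -0. ]; [285 182] [14.4 -0. ]; [286 187] [14.5  0.1]; [338 229] [0.  0.1]; [384 234] [0.1 0. ]; [390 178] [0.1 0.3]; [393 233] [ 0.5 -0.2]; [403 122] [16.8 -1.4]; [405 169] [ 1.  -0.1]; [438 116] [17.2 -1. ]; [440 134] [15.7 15. ];
```

The top panel now follows the finger and the lower one stays put. I'll continue another 42 mm.

Emit:
drive_tool:
  increments:
    - [0,-4,0,0]
    - [0,-8,0,0]
    - [0,-12,0,0]
    - [0,-16,0,0]
    - [0,-20,0,0]
    - [0,-24,0,0]
    - [0,-28,0,0]
    - [0,-32,0,0]
    - [0,-36,0,0]
    - [0,-40,0,0]
    - [0,-42,0,0]
    - [0,-42,0,0]

```text
time: 27.8
ee_pos: [0.5602, 0.0948, 0.0321]
tool_rot: [0.001, 0.08, 0.997, 0.0]
wrist_force: [0.9, 0.8, 6.5]
grip_width: -0.0002
finger_force: 3.0
```

```bash
python3 st.py x4 x3
```

```text
27.85 tcp tray -0.0013 0.1613 0.0321 [0.2 0.6 6. ]
180 5 [-0.37660217 -0.30960083]
220 18 [-0.01119232 -0.47344208]
260 21 [ 0.31448364 -0.21244812]
300 7 [-0.00073242 -0.18469238]
340 0 
380 0 
420 0 
460 0
```

Emit:
drive_tool:
  increments:
    - [0,0,-10,0]
    - [0,0,-40,0]
    - [0,0,-80,0]
    - [0,0,-120,0]
    - [0,0,-160,0]
    - [0,-20,-190,0]
    - [0,-50,-210,0]
    - [0,-80,-210,0]
    - [0,-110,-210,0]
    - [0,-120,-210,0]
    - [0,-120,-210,0]
    - [0,-120,-210,0]

```text
time: 28.85
ee_pos: [0.5401, -0.0235, 0.2413]
tool_rot: [-0.001, 0.08, 0.997, 0.0]
wrist_force: [-0.5, 0.5, 0.6]
grip_width: -0.0002
finger_force: 0.0
```

```bash
python3 - <<'E'
from h import *
T=np.array([.535,-.0645,-.1645]);o=get_obs();print(o["time"],o["ee_pos"],o["wrist_force"])
cv2.imwrite("pics/x5.png",read_camera("wrist"));a=cv2.imread("pics/x5.png")
h=cv2.cvtColor(a,cv2.COLOR_BGR2HSV)
wood=cv2.inRange(h,(8,45,60),(26,190,255))
c,s=np.cos(T[2]),np.sin(T[2])
# wood blobs near tote
reg=np.zeros(a.shape[:2],np.uint8);cv2.fillConvexPoly(reg,proj("wrist",place(T,rect(-.072,.072,.126,.306,.03))).astype(np.int32),255)
m=cv2.morphologyEx(wood&reg,cv2.MORPH_CLOSE,np.ones((7,7)))
cs=[k for k in cv2.findContours(m,cv2.RETR_EXTERNAL,2)[0] if cv2.contourArea(k)>200]
def inv(p,z):
    x=least_squares(lambda q:proj("wrist",[[q[0],q[1],z]])[0]-p,[.57,.15]).x-T[:2];return np.round([1000*(c*x[0]+s*x[1]),1000*(-s*x[0]+c*x[1])],1)
for k in cs:
    r=cv2.approxPolyDP(k,6,True)[:,0].astype(float)
    print(cv2.contourArea(k));print([(p.tolist(),inv(p,.032).tolist()) for p in r])
# tote rim (blue)
b=cv2.inRange(h,(100,120,60),(125,255,255));k=max(cv2.findContours(b,0,2)[0],key=cv2.contourArea)
print("tote",[(p.tolist(),inv(p,.038).tolist()) for p in cv2.approxPolyDP(k,6,True)[:,0].astype(float)])
E
```

```text
28.85 [ 0.54013783 -0.02345862  0.24126615] [-0.47730808  0.5496487   0.55072396]
6392.5
[([317.0, 122.0], [-59.6, 125.0]), ([313.0, 197.0], [36.7, 127.2]), ([400.0, 200.0], [40.3, 243.2]), ([411.0, 131.0], [-49.5, 241.8]), ([324.0, 130.0], [-50.1, 134.4])]
tote [([302.0, 105.0], [-79.3, 104.4]), ([301.0, 119.0], [-63.3, 104.2]), ([325.0, 128.0], [-53.0, 133.8]), ([415.0, 132.0], [-48.8, 243.5]), ([401.0, 202.0], [41.0, 241.6]), ([314.0, 199.0], [37.5, 127.3]), ([316.0, 225.0], [74.3, 132.7]), ([300.0, 228.0], [78.8, 111.5]), ([446.0, 228.0], [77.8, 308.5]), ([473.0, 105.0], [-80.3, 306.2])]
```

```bash
python3 -c "
from plant import *
print(finish_job())"
```

```text
the job is handed in; nothing more can be done
None
```

I slid the blue tote under the lip, where it stands square, centred within about 2 mm and against the pedestal. Both panels lie inside it, one flat on the other, and the job is handed in; no verdict was returned.

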